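Reset a specimen depth stop and lock it

ROBOT

A 6-joint arm with a two-finger parallel gripper is mounted at the origin on the work surface. World frame = base frame: x ahead of the robot, y to its left, z up, the work surface at z = 0. Lengths are in mm, angles in rad, forces in N, time in s.
With the tool pointing down it reaches from about 350 to 875 mm from the base axis. Payload 4.2 kg.
Tool frame: the origin (TCP) lies between the finger pads; the fingertips stand 17 mm ahead of it and the grasp point (between the pads) lies 2 mm behind it (nose_length is the distance from the TCP to the fingertips, in mm); z points along the fingers, y is the direction in which the jaws open and shut (so a half turn about z gives the same grasp; the last joint's range is limited). The gripper opens to 85 mm and grips with 20 to 120 N. Pads are 22 mm wide; open, the fingers measure 114 mm over their backs; the gripper's body (76 mm by 85 mm) begins 54 mm behind the grasp point. The pads swing forward as they close: fully open they stand 13 mm farther back than shut.
Start: joints at [-0.882, 0.385, 0.008, 0, -1.194, -0.259], TCP at [260.443, -568.127, 248.312] pointing down, gripper open.
Joint ranges: [-3.14, 3.14], [-1.21, 2.06], [-1.07, 1.41], [-3.16, 2.05], [-2.99, -0.16], [-3.1, 3.1]. Speed limits (rad/s): [2.79, 2.79, 3.14, 3.14, 3.14, 3.14].

INTERFACE

Orientations are given as a unit quaternion [x, y, z, w].
In Python, from bench import * gives the robot as it stands.
- The arm moves only by the tool jog_arm, never from a script. Its argument "increments" is a list of rows, each a list of 4 numbers: the shift along the tool's x, y, z in m, then the turn about the tool's z in degrees. A call has 1 to 10 rows; each row is the pose to reach, as a shift and turn from the pose measured when the call began, along the tool's axes at that moment; what a row does not reach only later rows make up. A row lasts 1/8 s, in which the tool goes at most 62.5 mm and 10.7 degrees, less where a joint would pass 70% of its speed; a pose out of reach is approached as far as the arm can. A call with a gripper value outside its range is refused whole. "hand" is the gripper's target within -1 to 1 (fully open at 1, half-way at 0, shut at -1), set as the call begins (left out, the last holds). The fingers move at their own pace and stop on an object; the grip force is fixed at half the most. Time passes only in rows, so rows that repeat a pose let the fingers close. It gives the time, the measured TCP pose, the force and the opening at its end, in the units of the state.
- read_state(): the state, without advancing time (a new reading comes with each control period).
- get_image(name): name is "scene" or "side" or "wrist"; returns the picture (384x512x3 uint8, red, green, blue); there is no depth.
- calibration(name): a dict with "fx", "fy", "cx", "cy" (pixels), "position" and "rotation" of the camera in the world; the wrist camera has in their place "hand_eye" (4x4, takes a point from camera to tool coordinates, whose origin is the TCP and whose axes are the flange's). Camera axes: x right, y up, looking along -z (the intrinsics and any distortion apply to the point x, -y, -z); pixel columns grow to the right and rows downward; lengths in mm; the calibration is good to about 2 mm. A picture is of the moment at which its call begins: read the wrist's pose just before it. calibration takes no time and is no camera call.
- job_done(): hands the job in, once; it reports no verdict.
The state is a dict: "clock": time; "joints": joint angles; "joint_vel": joint speeds; "joint_efforts": joint torques, N m; "position": TCP position; "ee_rot": TCP orientation; "contact_force": force on the tool from outside, world axes, zero at the start; "wrist_torque": the same for the moment, N m; "gripper_width": finger opening in mm.
Only numpy, scipy, OpenCV 4.12 (cv2) and the standard library are available. Lean on these libraries where they do the work, as an engineer would, in place of code of your own. Each camera call takes 0.05 s, during which the arm holds its last target.

TASK

Reset the depth stop of the specimen fixture: undo the hexagonal lock nut until it is free, wind the stop screw down by its bar head until the foot bears lightly but positively on the setting block (about 20 degrees of turn past first touch, never forced), then do the nut up firmly again (about 30 degrees past where it takes up, not overtightened) so that the setting stays. Do not turn the screw while the nut is tight, let go of everything at the end, and leave the jar, dish and eyecup alone.

Things in the scene. Friction and masses are not known exactly. Their poses are not given: they have to be found in the camera images.
- stand: Fixed white C-frame fixture on the bench: base plate 120 x 165 mm, 12 thick; post at its +y end; arm (44 wide, top 66 mm above the bench) reaching over the plate to the screw. Origin: on the bench, on the vertical screw axis; z up, x across the arm, y along the arm towards the post. It stands at a different place and yaw each time.
- nut: Hexagonal aluminium lock nut on the screw axis, 44 mm across flats, 16 high, above the arm; origin at its underside centre (74 mm up at the start), z up, flats at 0, 60, 120 deg.. from its x. Loosens counter-clockwise from above; moves 2.5 mm per rad. Drag 0.14 N m; on the washer about 60 N and 0.5 N m more per rad. Found 30 to 55 N tight: free after 0.9 rad. 8 mm clear below it.
- washer: Dark spring washer, 36 mm across, 2 thick, lying on a 6 mm high round seat on the arm, under the nut; origin at its underside centre. The nut presses on it when tight. Its height differs by some 0.4 mm from case to case.
- screw (a joint): Turn of the stop screw (16 mm shank, steel), rad: grows clockwise seen from above and then sinks, 2.5 mm per rad (steep thread). Starts at 0 to 0.3, stops at 3.4. Running drag 0.10 N m, which also holds it when let go; once the foot is on the block the load grows by about 55 N and the torque by about 0.4 N m per rad. When turning pauses, drag leaves a residue: judge the change from its running level.
- bar_mid (a point): Middle of the screw's bar head, on the axis, 117 mm up at joint 0; the bar is 26 mm long (this point's x), 10 thick (its y), 22 high: pinch it across y. It tops the screw, its underside 16 mm above the nut's top at the start (joint 0), and turns and sinks with the screw.
- foot: Round steel foot of the screw, 26 mm across, 6 high, under the arm; origin at its underside centre on the axis, 36 mm up at joint 0. Below it stands the setting block, 40 mm square with a round dark cap; the cap's top is 31 to 34.5 mm above the bench, different each time and not measured, so contact must be felt.
- jar: Clear jar with a blue cap, 56 mm across, 85 high, some 18 cm from the screw; origin under its centre. Bystander.
- dish: Shallow closed clear dish, 94 mm across, 18 high; origin under its centre. Bystander.
- eyecup: Black rubber eyecup, 38 mm across, 26 high; origin under its centre. Bystander.
Mind the look-alikes: they are no part of the job. Leave any blue or green look-alike of the stand alone.

How it is judged:
By the outcome, as a careful person would: the job done as asked, in the order asked, and still so for the second after the job is handed in, with the robot touching nothing.
It also fails if it takes over 72 s, if anything falls off the work surface, if the arm or the gripper's body presses on something with over 40 N, if the wrist force passes 120 N, or if a joint passes its speed limit or range.

## Working session

There is one attempt and no reset: what is moved stays moved. The work goes in short steps, Python scripts to look and compute and a tool call to move; the robot and the scene stay as the last step left them, time stands still between calls to the robot, and variables do not carry over. Pictures are saved under pics/ and viewed, and the job is handed in when it is done.

Besides the shell and the picture viewer there is one more tool, called after "Request:" by a JSON object that holds its "op" and its "data", one argument or row to a line. jog_arm: Moves the arm, as the interface text tells. Its arguments: {"type":"object","properties":{"increments":{"type":"array"},"hand":{"type":"number"}},"required":["increments"]}

```bash
mkdir -p pics; ls; python3 - <<'E'
from bench import *
import cv2
s=read_state(); print(s)
for n in ["scene","side","wrist"]:
    im=get_image(n); cv2.imwrite(f"pics/{n}0.png",im[:,:,::-1]); print(n,calibration(n))
E
```

```text
pics
{'clock': 0.0, 'joints': array([-8.82371880e-01,  3.85560236e-01,  6.60288942e-03, -5.07399358e-04,
       -1.19403600e+00, -2.58630481e-01]), 'joint_vel': array([ 0.0010872 , -0.00066007,  0.00213423,  0.00067163, -0.00082934,
       -0.00031088]), 'joint_efforts': array([-5.19355435e-04, -3.92290771e+01,  1.88397235e+01,  4.18603599e+00,
       -4.60772906e-03, -5.68660340e-06]), 'position': array([ 260.2237377 , -567.62588894,  247.20912518]), 'ee_rot': array([-2.13155202e-01,  9.77017706e-01,  1.08516970e-03, -2.91096071e-04]), 'contact_force': array([ 0.05962117, -0.31821828, -0.0017524 ]), 'wrist_torque': array([ 0.0063381 , -0.00164195,  0.04270793]), 'gripper_width': 85.3780112578244}
scene {'fx': 487.00405341364876, 'fy': 487.00405341364876, 'cx': 253.58736915066862, 'cy': 190.82675664763835, 'position': array([1314.79333118, -183.21426261,  674.96978558]), 'rotation': array([0.37432437, 0.26616799, 0.52996223, 0.71286457])}
side {'fx': 447.25487716519444, 'fy': 447.25487716519444, 'cx': 258.95412328628214, 'cy': 187.4114155751364, 'position': array([ 89.68341718, 504.76463713, 752.79149866]), 'rotation': array([-0.14318634,  0.34809145,  0.84950029, -0.36970159])}
wrist {'fx': 293.1007228399565, 'fy': 293.1007228399565, 'cx': 261.7742016618272, 'cy': 189.26489960546274, 'hand_eye': array([[ 2.08695409e-05,  9.45080078e-01,  3.26838869e-01,
         8.41221469e+01],
       [ 9.99999998e-01, -2.71329297e-06, -5.60069915e-05,
         1.29033652e-01],
       [-5.20442823e-05,  3.26838869e-01, -9.45080076e-01,
        -1.25673806e+02],
       [ 0.00000000e+00,  0.00000000e+00,  0.00000000e+00,
         1.00000000e+00]])}
```

View pics/scene0.png

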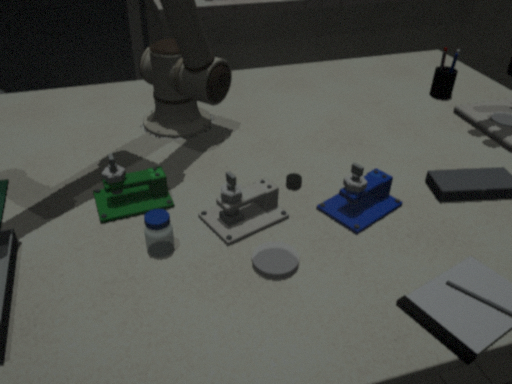

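View pics/side0.png

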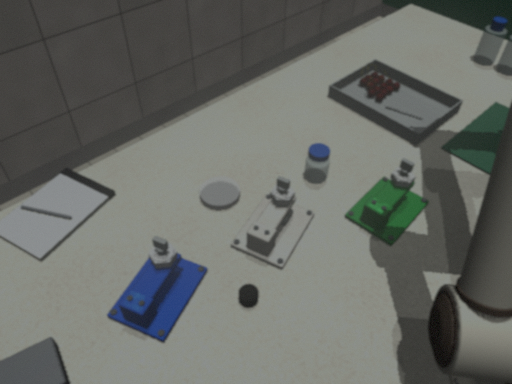

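View pics/wrist0.png

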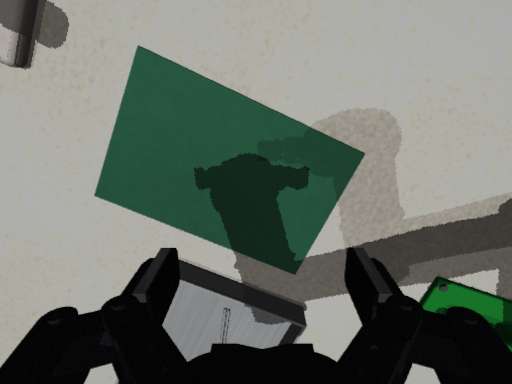

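The white stand is at scene (243,210) and side (273,225). The green look-alike is at scene (133,190) and side (388,205), and the blue one at scene (360,195) and side (158,290). Only the white one fits the description. I'll confirm it in an enlarged crop.

```bash
cat > h.py <<'E'
from bench import *
import numpy as np, cv2
from scipy.spatial.transform import Rotation as R
def cam(n,s=None):
    c=calibration(n)
    if n=="wrist":
        s=s or read_state(); H=c["hand_eye"]; Rt=R.from_quat(s["ee_rot"]).as_matrix()
        return c,Rt@H[:3,:3],np.array(s["position"])+Rt@H[:3,3]
    return c,R.from_quat(c["rotation"]).as_matrix(),np.array(c["position"])
def ray(n,u,v,s=None):
    c,Rm,p=cam(n,s); d=Rm@np.array([(u-c["cx"])/c["fx"],-(v-c["cy"])/c["fy"],-1]); return p,d/np.linalg.norm(d)
def plane(n,u,v,z,s=None):
    p,d=ray(n,u,v,s); return p+d*(z-p[2])/d[2]
def tri(obs):
    A=np.zeros((3,3));b=np.zeros(3)
    for o in obs:
        p,d=ray(*o); M=np.eye(3)-np.outer(d,d); A+=M;b+=M@p
    x=np.linalg.solve(A,b); return x,[np.linalg.norm((np.eye(3)-np.outer(ray(*o)[1],ray(*o)[1]))@(x-ray(*o)[0])) for o in obs]
def proj(n,X,s=None):
    c,Rm,p=cam(n,s); q=Rm.T@(np.array(X)-p); return c["cx"]+c["fx"]*q[0]/-q[2], c["cy"]-c["fy"]*q[1]/-q[2]
def yaw(s):  # tool x, y axes in world
    m=R.from_quat(s["ee_rot"]).as_matrix(); return np.degrees(np.arctan2(m[1,0],m[0,0])),np.degrees(np.arctan2(m[1,1],m[0,1]))
E
python3 - <<'E'
from h import *
a=cv2.imread("pics/scene0.png")[160:250,190:300]; b=cv2.imread("pics/side0.png")[170:275,225:325]
a=cv2.resize(a,(440*2-480,400),interpolation=cv2.INTER_CUBIC) if 0 else cv2.resize(a,None,fx=3.6,fy=3.6,interpolation=cv2.INTER_CUBIC)
b=cv2.resize(b,None,fx=3.6,fy=3.6,interpolation=cv2.INTER_CUBIC)
h=max(a.shape[0],b.shape[0]); o=np.zeros((h,a.shape[1]+b.shape[1],3),np.uint8); o[:a.shape[0],:a.shape[1]]=a;o[:b.shape[0],a.shape[1]:]=b
cv2.imwrite("pics/crop0.png",cv2.convertScaleAbs(o,alpha=1.5)); print(a.shape,b.shape)
x,e=tri([("scene",231,176),("side",284,181)]);print(x,e)
print(yaw(read_state()))
E
```

```text
(324, 396, 3) (378, 360, 3)
[509.49291204  28.38960903 122.09439691] [np.float64(0.06322182687350766), np.float64(0.06322182687351485)]
(np.float64(-155.3820253925962), np.float64(114.61796362415991))
```

View pics/crop0.png

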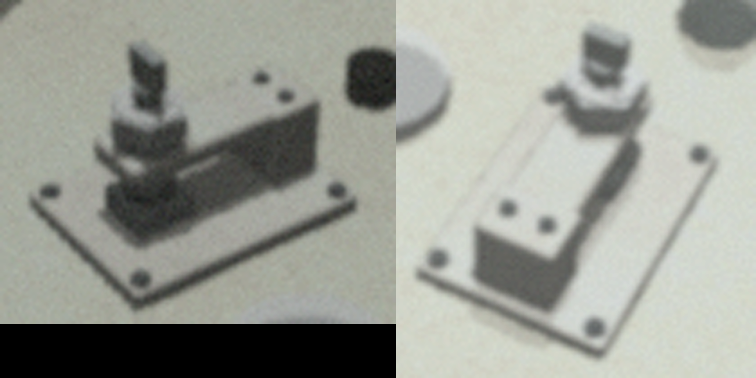

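White stand confirmed. The crop shows the screw with its bar at the top, at scene (231,176). Next: stand yaw, then a move above it.

```bash
python3 - <<'E'
from h import *
P=[plane("scene",190+u/3.6,160+v/3.6,z) for u,v,z in [(30,200,12),(140,302,12),(355,205,12),(261,77,66),(286,97,66)]]
Q=[plane("side",225+(u-396)/3.6,170+v/3.6,z) for u,v,z in [(717,158,12),(600,350,12),(418,270,12),(507,208,66),(546,225,66)]]
for p in P+Q: print(p.round(1))
for A in (P,Q): print([np.degrees(np.arctan2(*(A[j]-A[i])[[1,0]])).round(1) for i,j in ((0,1),(1,2),(3,4))])
E
```

```text
[480.9 -39.   12. ]
[589.4   1.4  12. ]
[540.2 149.8  12. ]
[467.8 111.7  66. ]
[492.5 119.6  66. ]
[466.6 -30.8  12. ]
[417.2 120.4  12. ]
[525.8 158.   12. ]
[492.9 120.1  66. ]
[469.9 112.6  66. ]
[np.float64(20.4), np.float64(108.4), np.float64(17.8)]
[np.float64(108.1), np.float64(19.1), np.float64(-161.9)]
```

Request:
{"op": "jog_arm", "data": {
  "increments": [
    [-0.047,0.044,0,0],
    [-0.094,0.088,0,0],
    [-0.141,0.132,0,0],
    [-0.188,0.176,0,0],
    [-0.235,0.219,0,0],
    [-0.282,0.263,0,0],
    [-0.329,0.306,0,0],
    [-0.376,0.35,0,0],
    [-0.423,0.394,0,0],
    [-0.47,0.438,0,0]
  ],
  "hand": 1
}}

```text
clock: 1.4
position: [498.6, 11.9, 248.2]
ee_rot: [-0.213, 0.977, 0.001, -0.0]
contact_force: [0.9, 0.0, -0.3]
gripper_width: 85.1
```

```bash
python3 - <<'E'
from h import *
s=read_state(); im=get_image("wrist"); cv2.imwrite("pics/w1.png",im[:,:,::-1]); print(s["position"],yaw(s),s["joints"],s["wrist_torque"])
E
```

```text
[498.6127777   11.88088329 248.2164721 ] (np.float64(-155.35222703528302), np.float64(114.64777968288078)) [ 0.34901559  0.16949212 -0.29308768 -0.00180034 -1.1082752  -1.4888237 ] [-0.09982936 -0.1021434  -0.03445175]
```

View pics/w1.png

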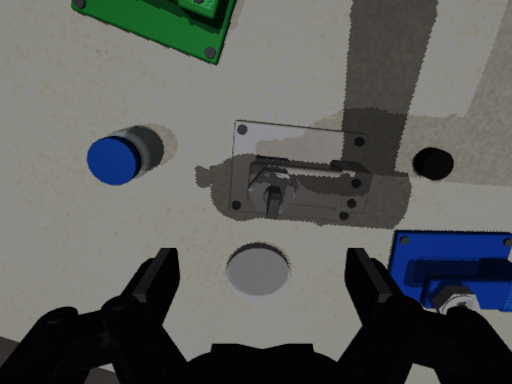

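Wrist view: the white stand is at the centre, its nut at about (270,187) and the bar at (274,200). The blue-capped jar is at (113,160), the dish at (257,270) and the eyecup at (433,163). I'll zoom in.

```bash
python3 - <<'E'
from h import *
a=cv2.imread("pics/w1.png")[145:235,215:375]
cv2.imwrite("pics/w1c.png",cv2.convertScaleAbs(cv2.resize(a,None,fx=5,fy=5,interpolation=cv2.INTER_CUBIC),alpha=2.2))
s=read_state()
for z in (128,117,106,90,74): print(z,np.round(proj("wrist",(509.5,28.4,z),s),1))
E
```

```text
128 [269.4 200.2]
117 [269.1 195.9]
106 [268.9 191.9]
90 [268.5 186.6]
74 [268.1 181.8]
```

View pics/w1c.png

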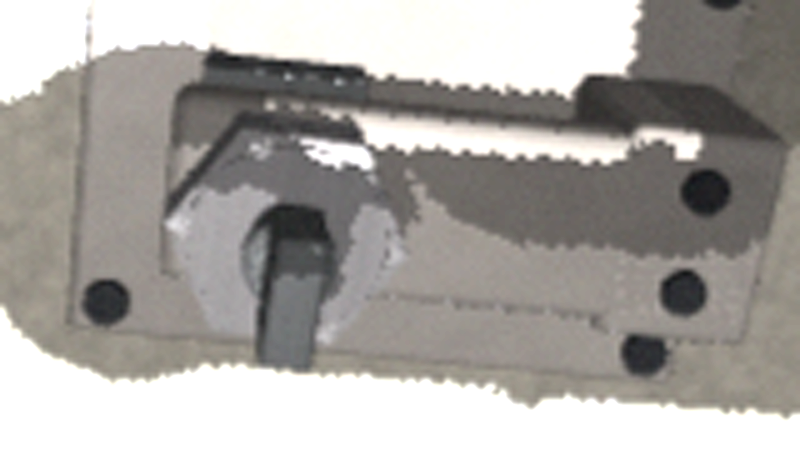

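```bash
python3 - <<'E'
from h import *
s=read_state()
print(plane("wrist",273.6,202.4,128,s),plane("wrist",272.4,192,90,s))
b=[(168,222),(405,250),(240,118),(357,135)]
for u,v in b: print(plane("wrist",215+u/5,145+v/5,90,s).round(1))
# desired: camera view with TCP above (512,30) z=170 
for zt in (170,200):
  t=dict(s); t["position"]=np.array([510,28,zt]); print(zt,proj("wrist",(510,28,90),t),proj("wrist",(510,28,128),t))
# lookup of sides
for n in("scene","side"): print(n,proj(n,(512,24,128)))
E
```

```text
[509.86863551  32.71670413 128.        ] [513.11604379  34.58309291  90.        ]
[520.8  11.2  90. ]
[505.8  58.1  90. ]
[494.6  15.3  90. ]
[488.   38.1  90. ]
170 (np.float64(261.425612667942), np.float64(205.1329730318009)) (np.float64(261.4542029124097), np.float64(227.9797800084486))
200 (np.float64(261.40883418428496), np.float64(191.72508566985744)) (np.float64(261.43083606084747), np.float64(209.3070488991867))
scene (np.float64(229.18062597956433), np.float64(174.5506413488395))
side (np.float64(284.77584381662604), np.float64(177.21426128319627))
```

Request:
{"op": "jog_arm", "data": {
  "increments": [
    [-0.006,0.004,0.025,-8],
    [-0.012,0.009,0.05,-16],
    [-0.019,0.0135,0.073,-23.4],
    [-0.019,0.0135,0.073,-23.4],
    [-0.019,0.0135,0.073,-23.4]
  ]
}}

```text
clock: 2.08
position: [514.0, 37.3, 175.9]
ee_rot: [-0.409, 0.913, 0.001, 0.002]
contact_force: [0.2, -0.2, 1.0]
gripper_width: 85.7
```

```bash
python3 - <<'E'
from h import *
s=read_state(); im=get_image("wrist"); cv2.imwrite("pics/w2.png",im[:,:,::-1]); print(s["position"],yaw(s),s["joints"])
a=cv2.imread("pics/w2.png")[110:290,150:370]
cv2.imwrite("pics/w2c.png",cv2.convertScaleAbs(cv2.resize(a,None,fx=3.3,fy=3.3,interpolation=cv2.INTER_CUBIC),alpha=2.0))
E
```

```text
[513.99802837  37.25357311 175.89234467] (np.float64(-131.77455202095166), np.float64(138.2252662365235)) [ 0.38684429  0.26586025 -0.36514486 -0.00170666 -0.93539692 -1.11493947]
```

View pics/w2c.png

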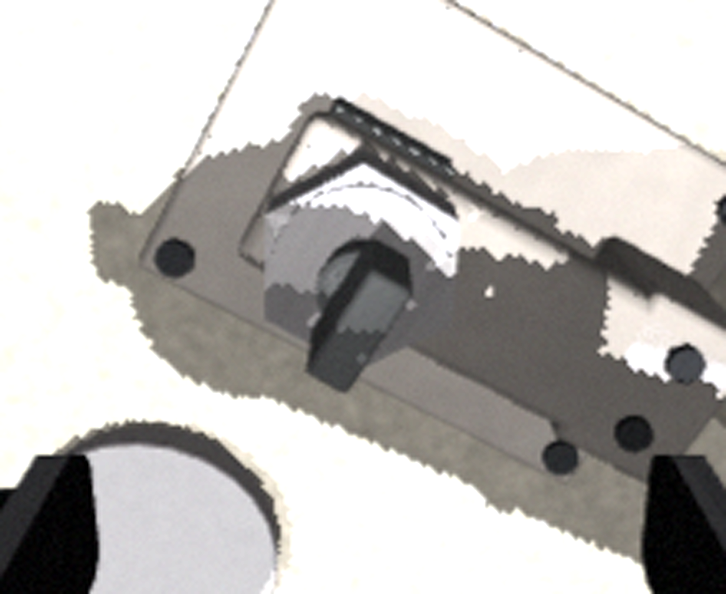

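```bash
python3 - <<'E'
from h import *
s=read_state(); print(s["position"],s["clock"],np.abs(s["joint_vel"]).max())
c=[]
for u,v in [(265,207),(265,318),(458,215),(365,158),(361,268)]:
    p=plane("wrist",150+u/3.3,110+v/3.3,90,s);
    m=R.from_quat(s["ee_rot"]).as_matrix(); print(p.round(1),(m.T@(p-s["position"])).round(1))
# bar top corners
for u,v in [(370,247),(410,278),(348,388),(308,365)]:
    p=plane("wrist",150+u/3.3,110+v/3.3,128,s); print(p.round(1),(m.T@(p-s["position"])).round(1))
E
```

```text
[514.11837435  37.24699975 176.22275451] 2.125 0.008492574217329876
[516.1   4.   90. ] [ 24.  -23.6  86.1]
[535.   23.7  90. ] [ -3.3 -24.5  86.3]
[484.6  34.6  90. ] [22.1 20.3 86.1]
[491.6  10.6  90. ] [35.3 -0.8 86. ]
[509.7  29.4  90. ] [ 9.2 -1.8 86.2]
[496.2  17.5 128. ] [26.9  0.2 48.1]
[494.7  27.2 128. ] [20.7  7.9 48.1]
[519.2  36.7 128. ] [-2.7 -4.1 48.2]
[521.7  27.7 128. ] [  2.3 -12.   48.2]
```

Request:
{"op": "jog_arm", "data": {
  "increments": [
    [0.005,-0.001,0.02,0],
    [0.01,-0.002,0.045,0],
    [0.01,-0.002,0.07,0],
    [0.01,-0.002,0.085,0],
    [0.01,-0.002,0.085,0],
    [0.01,-0.002,0.085,0]
  ]
}}

```text
clock: 2.88
position: [510.2, 29.0, 92.2]
ee_rot: [-0.409, 0.913, 0.0, 0.004]
contact_force: [0.5, -0.6, -0.3]
gripper_width: 85.4
```

```bash
python3 - <<'E'
from h import *
s=read_state(); im=get_image("wrist"); cv2.imwrite("pics/w3.png",cv2.convertScaleAbs(im[:,:,::-1],alpha=2)); print(s["position"],yaw(s),s["contact_force"],s["wrist_torque"])
im=get_image("side"); cv2.imwrite("pics/s3.png",cv2.convertScaleAbs(cv2.resize(im[120:270,200:360,::-1],None,fx=4,fy=4,interpolation=cv2.INTER_CUBIC),alpha=1.6))
E
```

```text
[510.19709781  28.97392032  92.19845637] (np.float64(-131.75875845947155), np.float64(138.2403184232178)) [ 0.53028629 -0.56816344 -0.32972308] [-0.0171685  -0.00933409  0.02004133]
```

View pics/w3.png

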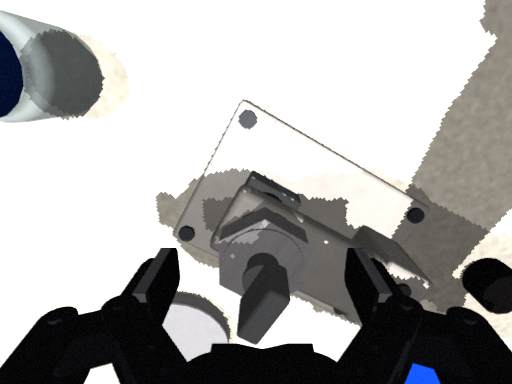

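View pics/s3.png

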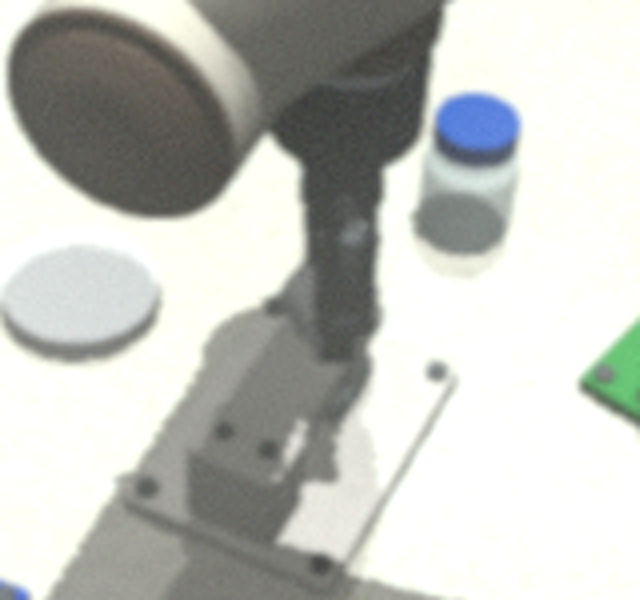

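Request:
{"op": "jog_arm", "data": {
  "increments": [
    [0,0,0.005,0],
    [0,0,0.005,0],
    [0,0,0.005,0],
    [0,0,0.005,0],
    [0,0,0.005,0],
    [0,0,0.005,0],
    [0,0,0.005,0],
    [0,0,0.005,0]
  ],
  "hand": -1
}}

```text
clock: 3.98
position: [510.0, 29.1, 87.6]
ee_rot: [-0.409, 0.913, 0.001, 0.004]
contact_force: [-2.4, 1.3, 6.3]
gripper_width: 43.1
```

```bash
python3 - <<'E'
from h import *
s=read_state(); im=get_image("wrist"); cv2.imwrite("pics/w4.png",cv2.convertScaleAbs(im[:,:,::-1],alpha=2)); print(s["position"],yaw(s),s["contact_force"],s["wrist_torque"],s["gripper_width"])
E
```

```text
[509.96943435  29.05878216  87.56760777] (np.float64(-131.7722037927023), np.float64(138.2269431494083)) [-2.38940843  1.27648298  6.2854768 ] [ 0.28817502  0.80061859 -0.14891478] 43.08365475915085
```

View pics/w4.png

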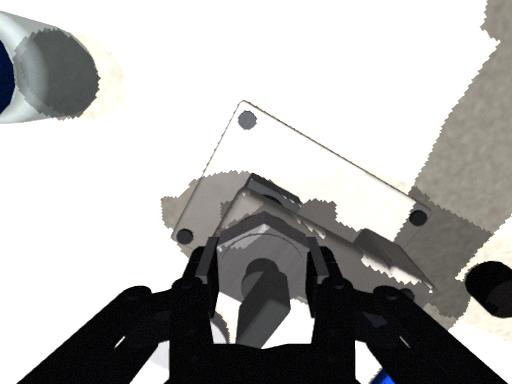

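Request:
{"op": "jog_arm", "data": {
  "increments": [
    [0,0,-0.0002,-5],
    [0,0,-0.0004,-10],
    [0,0,-0.0007,-15],
    [0,0,-0.0009,-20],
    [0,0,-0.0011,-25],
    [0,0,-0.0013,-30],
    [0,0,-0.0015,-35],
    [0,0,-0.0017,-40],
    [0,0,-0.0017,-40]
  ]
}}

```text
clock: 5.15
position: [509.6, 29.2, 88.0]
ee_rot: [-0.696, 0.718, -0.0, 0.003]
contact_force: [1.8, 1.5, -8.0]
gripper_width: 43.0
```

```bash
python3 - <<'E'
from h import *
s=read_state(); im=get_image("wrist"); cv2.imwrite("pics/w5.png",cv2.convertScaleAbs(im[:,:,::-1],alpha=2)); print(s["position"],yaw(s),s["contact_force"],s["wrist_torque"],s["gripper_width"])
E
```

```text
[509.55461917  29.17800302  88.03150007] (np.float64(-91.81666316189278), np.float64(178.18208041843164)) [ 1.81675693  1.46671695 -7.98334656] [ 0.47127985 -0.34332287  0.21197342] 43.01498123302539
```

View pics/w5.png

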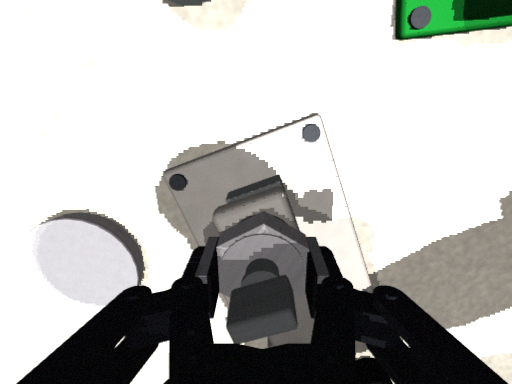

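Request:
{"op": "jog_arm", "data": {
  "increments": [
    [0,0,-0.0002,-5],
    [0,0,-0.0004,-10],
    [0,0,-0.0006,-15],
    [0,0,-0.0008,-20],
    [0,0,-0.001,-25],
    [0,0,-0.0012,-30],
    [0,0,-0.0012,-30]
  ]
}}

```text
clock: 6.08
position: [509.3, 29.1, 89.1]
ee_rot: [0.858, -0.514, 0.001, -0.003]
contact_force: [-0.3, 1.6, -3.3]
gripper_width: 42.8
```

```bash
python3 - <<'E'
from h import *
s=read_state(); im=get_image("wrist"); cv2.imwrite("pics/w6.png",cv2.convertScaleAbs(im[:,:,::-1],alpha=2)); print(s["position"],yaw(s),s["contact_force"],s["wrist_torque"],s["gripper_width"],s["joints"])
E
```

```text
[509.28053594  29.13044233  89.11065404] (np.float64(-61.916010762660996), np.float64(-151.9164445655999)) [-0.33539502  1.61300428 -3.28559736] [0.38219939 0.15743662 0.12041335] 42.830038249643984 [ 0.37462926  0.37134506 -0.47860432 -0.00298572 -0.71516724  0.11777365]
```

View pics/w6.png

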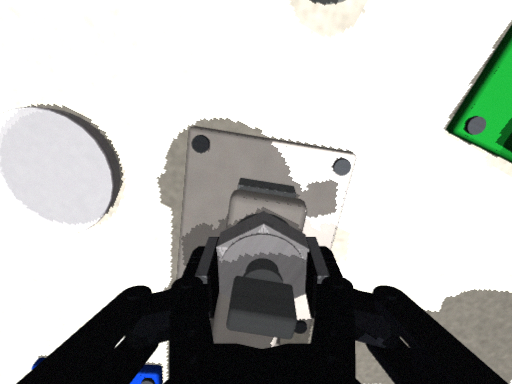

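Request:
{"op": "jog_arm", "data": {
  "increments": [
    [0,0,0,0],
    [0,0,0,0],
    [0,0,0,0],
    [0,0,0,0],
    [0,0,-0.03,0],
    [0,0,-0.06,0],
    [0,0,-0.085,-10],
    [0,0,-0.085,-20],
    [0,0,-0.085,-30],
    [0,0,-0.085,-40]
  ],
  "hand": 1
}}

```text
clock: 7.38
position: [508.8, 28.8, 174.3]
ee_rot: [0.982, -0.187, 0.002, -0.002]
contact_force: [-0.1, -0.7, 0.7]
gripper_width: 85.4
```

Request:
{"op": "jog_arm", "data": {
  "increments": [
    [0,0,0,-10],
    [0,0,0,-20],
    [0,0,0,-30],
    [0,0,0,-40],
    [0,0,0,-40],
    [0,0,0,-40]
  ]
}}

```text
clock: 8.12
position: [508.8, 28.7, 174.3]
ee_rot: [0.987, 0.159, 0.003, -0.002]
contact_force: [0.1, 0.0, -0.6]
gripper_width: 85.3
```

```bash
python3 - <<'E'
from h import *
s=read_state(); im=get_image("wrist"); cv2.imwrite("pics/w7.png",cv2.convertScaleAbs(cv2.resize(im[110:290,150:370,::-1],None,fx=3.3,fy=3.3,interpolation=cv2.INTER_CUBIC),alpha=2)); print(s["position"],yaw(s),s["contact_force"],s["wrist_torque"],s["gripper_width"],s["joints"])
E
```

```text
[508.82099971  28.7316445  174.29552403] (np.float64(18.25480522712734), np.float64(-71.74445707844409)) [ 0.09760802  0.03896721 -0.58870067] [ 0.0704775  -0.04490536  0.03143179] 85.32745615271834 [ 0.37425646  0.25786957 -0.38104675 -0.00235066 -0.92593268  1.51656013]
```

View pics/w7.png

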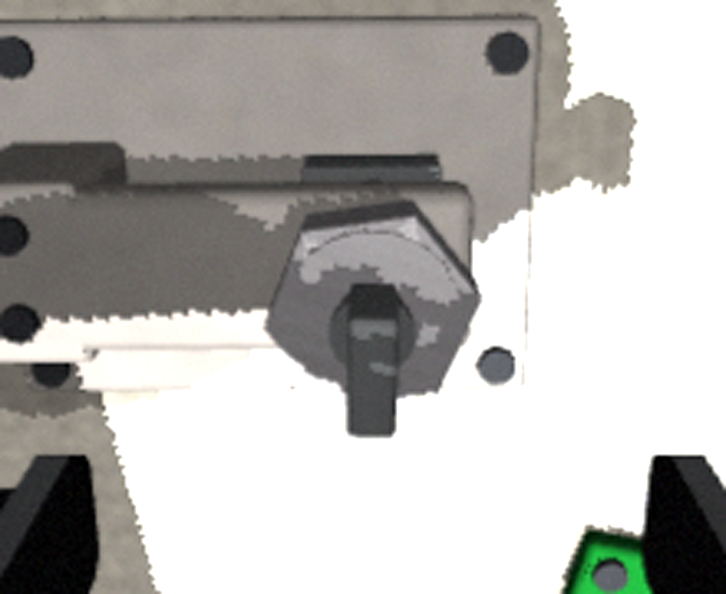

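Request:
{"op": "jog_arm", "data": {
  "increments": [
    [0,0.0005,0.02,0],
    [0,0.0005,0.04,0],
    [0,0.0005,0.0545,0],
    [0,0.0005,0.0545,0],
    [0,0.0005,0.0545,0]
  ]
}}

```text
clock: 8.8
position: [509.8, 28.6, 120.4]
ee_rot: [0.987, 0.159, 0.003, -0.002]
contact_force: [0.0, -0.6, 0.2]
gripper_width: 85.6
```

Request:
{"op": "jog_arm", "data": {
  "increments": [
    [0,0,0,0],
    [0,0,0,0],
    [0,0,0,0],
    [0,0,0,0],
    [0,0,0,0],
    [0,0,0,0],
    [0,0,0,0],
    [0,0,0,0],
    [0,0,0,0]
  ],
  "hand": -1
}}

```text
clock: 9.93
position: [510.5, 28.8, 121.8]
ee_rot: [0.987, 0.159, 0.004, -0.001]
contact_force: [-1.2, 0.2, 8.2]
gripper_width: 8.7
```

```bash
cat > st.py <<'E'
from h import *
s=read_state(); print(s["clock"],s["position"].round(2),np.round(yaw(s),2),"F",s["contact_force"].round(2),"T",s["wrist_torque"].round(3),round(s["gripper_width"],2),"j6",s["joints"][5].round(3),s["joint_efforts"][5].round(3))
E
python3 st.py
```

```text
9.925 [510.47  28.8  121.78] [ 18.3 -71.7] F [-1.17  0.15  8.16] T [ 0.135  0.613 -0.075] 8.68 j6 1.518 0.063
```

Request:
{"op": "jog_arm", "data": {
  "increments": [
    [0,0,0.0001,2],
    [0,0,0.0002,4],
    [0,0,0.0003,6],
    [0,0,0.0004,8]
  ]
}}

```text
clock: 10.42
position: [510.2, 28.6, 121.7]
ee_rot: [0.996, 0.089, 0.004, -0.002]
contact_force: [-2.8, 0.0, 6.3]
gripper_width: 9.2
```

```bash
python3 st.py; python3 st.py
```

```text
10.425 [510.16  28.62 121.66] [ 10.21 -79.79] F [-2.82  0.02  6.33] T [-0.01   0.911  0.077] 9.17 j6 1.376 0.099
10.425 [510.16  28.62 121.66] [ 10.21 -79.79] F [-2.82  0.02  6.33] T [-0.01   0.911  0.077] 9.17 j6 1.376 0.099
```

Request:
{"op": "jog_arm", "data": {
  "increments": [
    [0,0,0.0001,3],
    [0,0,0.0003,6]
  ]
}}

```text
clock: 10.68
position: [510.1, 28.6, 121.5]
ee_rot: [0.999, 0.036, 0.003, -0.002]
contact_force: [-0.9, -0.4, 4.7]
gripper_width: 9.1
```

```bash
python3 st.py
```

```text
10.675 [510.11  28.55 121.47] [  4.08 -85.92] F [-0.92 -0.41  4.71] T [-0.047  0.516  0.116] 9.06 j6 1.269 0.184
```

Request:
{"op": "jog_arm", "data": {
  "increments": [
    [0,0,0.0001,3],
    [0,0,0.0003,6]
  ]
}}

```text
clock: 10.92
position: [510.1, 28.5, 121.2]
ee_rot: [1.0, -0.018, 0.003, -0.002]
contact_force: [-2.4, -0.1, 3.7]
gripper_width: 8.6
```

```bash
python3 st.py
```

```text
10.925 [510.08  28.46 121.19] [ -2.05 -92.05] F [-2.37 -0.08  3.74] T [-0.034  0.509  0.082] 8.6 j6 1.162 0.182
```

Request:
{"op": "jog_arm", "data": {
  "increments": [
    [0,0,0.0001,3],
    [0,0,0.0003,6]
  ]
}}

```text
clock: 11.18
position: [510.1, 28.4, 121.0]
ee_rot: [0.997, -0.071, 0.003, -0.002]
contact_force: [-1.6, 0.9, 4.4]
gripper_width: 8.6
```

```bash
python3 st.py
```

```text
11.175 [510.14  28.4  120.96] [ -8.17 -98.17] F [-1.63  0.89  4.38] T [-0.043  0.574  0.087] 8.63 j6 1.055 0.182
```

Request:
{"op": "jog_arm", "data": {
  "increments": [
    [0,0,0.0001,3],
    [0,0,0.0003,6]
  ]
}}

```text
clock: 11.42
position: [510.1, 28.3, 120.7]
ee_rot: [0.992, -0.125, 0.003, -0.002]
contact_force: [-1.1, -1.0, 4.3]
gripper_width: 8.8
```

```bash
python3 st.py
```

```text
11.425 [510.1   28.34 120.65] [ -14.31 -104.31] F [-1.1  -1.04  4.29] T [-0.023  0.503  0.133] 8.81 j6 0.947 0.181
```

Request:
{"op": "jog_arm", "data": {
  "increments": [
    [0,0,0.0001,3],
    [0,0,0.0003,6]
  ]
}}

```text
clock: 11.68
position: [510.1, 28.3, 120.4]
ee_rot: [0.984, -0.177, 0.003, -0.002]
contact_force: [-1.9, 0.9, 4.9]
gripper_width: 8.3
```

```bash
python3 st.py
```

```text
11.675 [510.12  28.29 120.41] [ -20.43 -110.43] F [-1.87  0.93  4.9 ] T [-0.055  0.476  0.091] 8.3 j6 0.84 0.181
```

Request:
{"op": "jog_arm", "data": {
  "increments": [
    [0,0,0.0001,3],
    [0,0,0.0003,6]
  ]
}}

```text
clock: 11.92
position: [510.1, 28.3, 120.2]
ee_rot: [0.973, -0.23, 0.003, -0.002]
contact_force: [-2.9, 0.3, 4.9]
gripper_width: 8.9
```

```bash
python3 st.py
```

```text
11.925 [510.11  28.25 120.25] [ -26.55 -116.55] F [-2.86  0.33  4.89] T [-0.011  0.639  0.065] 8.95 j6 0.733 0.153
```

Request:
{"op": "jog_arm", "data": {
  "increments": [
    [0,0,0.0001,3],
    [0,0,0.0003,6]
  ]
}}

```text
clock: 12.18
position: [510.1, 28.2, 120.2]
ee_rot: [0.96, -0.281, 0.003, -0.001]
contact_force: [-2.8, 0.6, 5.5]
gripper_width: 8.7
```

```bash
python3 st.py
```

```text
12.175 [510.1   28.22 120.21] [ -32.65 -122.65] F [-2.81  0.61  5.47] T [0.008 0.701 0.122] 8.71 j6 0.626 0.111
```

Request:
{"op": "jog_arm", "data": {
  "increments": [
    [0,0,0.0001,3],
    [0,0,0.0003,6]
  ]
}}

```text
clock: 12.42
position: [510.1, 28.2, 120.2]
ee_rot: [0.943, -0.332, 0.002, -0.001]
contact_force: [-2.0, 1.2, 6.2]
gripper_width: 8.7
```

```bash
python3 st.py
```

```text
12.425 [510.06  28.18 120.16] [ -38.74 -128.74] F [-2.    1.16  6.22] T [0.11  0.74  0.223] 8.74 j6 0.519 0.063
```

Request:
{"op": "jog_arm", "data": {
  "increments": [
    [0,0,0.0001,2],
    [0,0,0.0002,4]
  ]
}}

```text
clock: 12.68
position: [510.0, 28.2, 120.1]
ee_rot: [0.931, -0.365, 0.002, -0.001]
contact_force: [-2.7, 0.5, 4.8]
gripper_width: 8.8
```

```bash
python3 st.py;  python3 - <<'E'
from h import *
im=get_image("wrist"); cv2.imwrite("pics/w8.png",cv2.convertScaleAbs(im[:,:,::-1],alpha=2)); 
im=get_image("scene"); cv2.imwrite("pics/c8.png",cv2.convertScaleAbs(cv2.resize(im[150:260,180:310,::-1],None,fx=4.5,fy=4.5,interpolation=cv2.INTER_CUBIC),alpha=2)); 
E
python3 st.py
```

```text
12.675 [510.03  28.17 120.11] [ -42.82 -132.82] F [-2.75  0.5   4.84] T [0.045 0.735 0.286] 8.82 j6 0.448 -0.056
12.775 [510.04  28.16 120.13] [ -42.8 -132.8] F [-1.38  0.15  4.27] T [0.071 0.75  0.15 ] 9.17 j6 0.448 -0.226
```

View pics/w8.png

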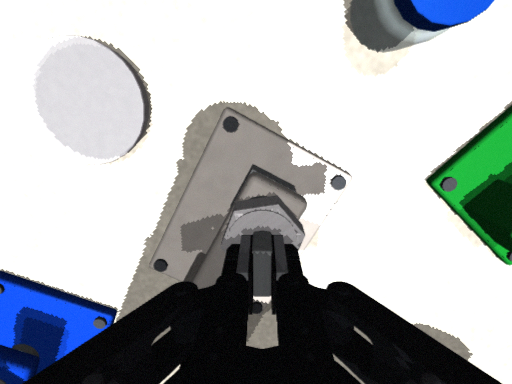

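View pics/c8.png

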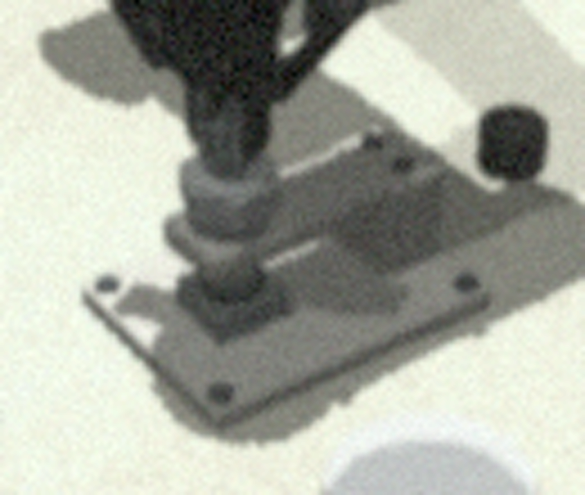

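Contact shows in two signals. The joint-6 effort has a knee at a yaw of about -22.5°, and the sinking stops at about -23.5°. The screw is now at -42.8°, so about 20° past touch. I'll release it and look.

Request:
{"op": "jog_arm", "data": {
  "increments": [
    [0,0,0,0],
    [0,0,0,0],
    [0,0,0,0],
    [0,0,0,0],
    [0,0,0,0],
    [0,0,-0.02,0],
    [0,0,-0.04,0],
    [0,0,-0.055,0],
    [0,0,-0.055,0],
    [0,0,-0.055,0]
  ],
  "hand": 1
}}

```text
clock: 14.02
position: [509.2, 28.0, 174.4]
ee_rot: [0.931, -0.365, 0.002, -0.001]
contact_force: [-0.4, 0.2, -0.5]
gripper_width: 85.2
```

```bash
python3 st.py; python3 - <<'E'
from h import *
s=read_state(); im=get_image("wrist"); cv2.imwrite("pics/w9.png",cv2.convertScaleAbs(cv2.resize(im[110:290,150:370,::-1],None,fx=3.3,fy=3.3,interpolation=cv2.INTER_CUBIC),alpha=2)); print(s["joints"])
E
```

```text
14.025 [509.21  28.03 174.44] [ -42.81 -132.81] F [-0.44  0.21 -0.55] T [-0.003  0.005 -0.049] 85.17 j6 0.448 -0.0
[ 0.37432343  0.25872894 -0.38076922  0.00132708 -0.9274151   0.4484832 ]
```

View pics/w9.png

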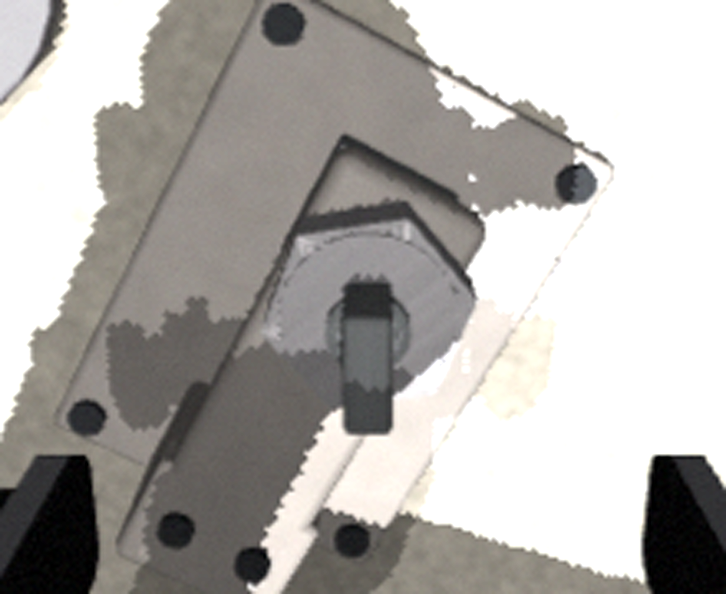

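Request:
{"op": "jog_arm", "data": {
  "increments": [
    [-0.0005,-0.0007,0,8],
    [-0.0005,-0.0007,0,16],
    [-0.0005,-0.0007,0.02,19.1],
    [-0.0005,-0.0007,0.045,19.1],
    [-0.0005,-0.0007,0.07,19.1],
    [-0.0005,-0.0007,0.084,19.1],
    [-0.0005,-0.0007,0.084,19.1],
    [-0.0005,-0.0007,0.084,19.1]
  ]
}}

```text
clock: 15.08
position: [510.2, 29.0, 90.9]
ee_rot: [0.858, -0.514, 0.002, -0.001]
contact_force: [0.5, -0.5, 0.3]
gripper_width: 85.4
```

```bash
python3 st.py; python3 - <<'E'
from h import *
s=read_state(); im=get_image("wrist"); cv2.imwrite("pics/w10.png",cv2.convertScaleAbs(im[:,:,::-1],alpha=2))
E
```

```text
15.075 [510.19  29.04  90.91] [ -61.89 -151.89] F [ 0.52 -0.48  0.26] T [ 0.025 -0.002  0.015] 85.4 j6 0.113 -0.0
```

View pics/w10.png

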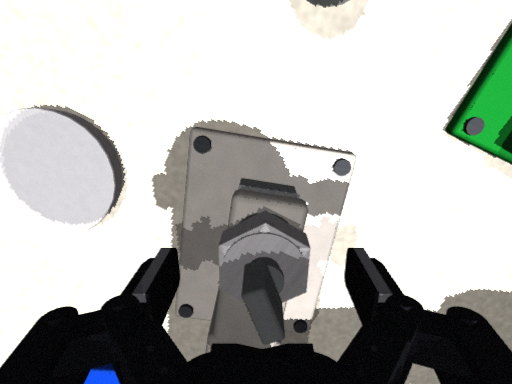

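Request:
{"op": "jog_arm", "data": {
  "increments": [
    [0,0,0.001,0],
    [0,0,0.001,0],
    [0,0,0.001,0],
    [0,0,0.001,0],
    [0,0,0.001,0],
    [0,0,0.001,0],
    [0,0,0.001,0],
    [0,0,0.001,0]
  ],
  "hand": -1
}}

```text
clock: 16.12
position: [509.6, 28.7, 91.0]
ee_rot: [0.858, -0.514, 0.002, -0.001]
contact_force: [-3.2, -1.2, 6.7]
gripper_width: 42.5
```

Request:
{"op": "jog_arm", "data": {
  "increments": [
    [0,0,0.0001,3],
    [0,0,0.0003,6]
  ]
}}

```text
clock: 16.38
position: [509.6, 28.6, 91.0]
ee_rot: [0.829, -0.559, 0.002, -0.001]
contact_force: [-0.6, 0.2, 0.9]
gripper_width: 42.7
```

```bash
python3 st.py
```

```text
16.375 [509.57  28.64  90.97] [ -67.98 -157.98] F [-0.55  0.17  0.88] T [-0.033  0.206  0.129] 42.68 j6 0.007 0.137
```

Request:
{"op": "jog_arm", "data": {
  "increments": [
    [0,0,0.0001,3],
    [0,0,0.0003,6]
  ]
}}

```text
clock: 16.62
position: [509.6, 28.6, 90.7]
ee_rot: [0.798, -0.602, 0.002, -0.001]
contact_force: [-0.2, 0.9, -0.5]
gripper_width: 42.6
```

```bash
python3 st.py
```

```text
16.625 [509.57  28.63  90.75] [ -74.04 -164.04] F [-0.22  0.92 -0.48] T [0.029 0.082 0.101] 42.57 j6 -0.099 0.132
```

Request:
{"op": "jog_arm", "data": {
  "increments": [
    [0,0,0.0001,3],
    [0,0,0.0003,6]
  ]
}}

```text
clock: 16.88
position: [509.6, 28.6, 90.5]
ee_rot: [0.765, -0.643, 0.002, -0.001]
contact_force: [0.7, -0.0, 0.1]
gripper_width: 42.7
```

```bash
python3 st.py
```

```text
16.875 [509.57  28.61  90.51] [ -80.1 -170.1] F [ 0.7  -0.05  0.12] T [-0.024  0.046  0.098] 42.65 j6 -0.205 0.132
```

Request:
{"op": "jog_arm", "data": {
  "increments": [
    [0,0,0.0001,3],
    [0,0,0.0003,6]
  ]
}}

```text
clock: 17.12
position: [509.5, 28.6, 90.3]
ee_rot: [0.73, -0.683, 0.002, -0.001]
contact_force: [0.0, 1.0, 0.5]
gripper_width: 42.5
```

```bash
python3 st.py
```

```text
17.125 [509.55  28.64  90.26] [ -86.16 -176.16] F [0.01 1.02 0.46] T [0.02  0.095 0.108] 42.51 j6 -0.311 0.123
```

Request:
{"op": "jog_arm", "data": {
  "increments": [
    [0,0,0.0001,3],
    [0,0,0.0003,6]
  ]
}}

```text
clock: 17.38
position: [509.5, 28.6, 90.2]
ee_rot: [-0.693, 0.721, -0.002, 0.001]
contact_force: [-1.3, 0.2, 1.6]
gripper_width: 42.6
```

```bash
python3 st.py
```

```text
17.375 [509.55  28.63  90.18] [-92.2 177.8] F [-1.25  0.19  1.61] T [0.096 0.274 0.237] 42.63 j6 -0.417 0.072
```

Request:
{"op": "jog_arm", "data": {
  "increments": [
    [0,0,0.0001,3],
    [0,0,0.0003,6]
  ]
}}

```text
clock: 17.62
position: [509.5, 28.6, 90.1]
ee_rot: [-0.655, 0.756, -0.002, 0.001]
contact_force: [-1.5, 0.4, 1.5]
gripper_width: 42.8
```

```bash
python3 st.py
```

```text
17.625 [509.54  28.63  90.13] [-98.22 171.78] F [-1.5   0.44  1.54] T [0.094 0.304 0.217] 42.83 j6 -0.523 0.017
```

Request:
{"op": "jog_arm", "data": {
  "increments": [
    [0,0,0.0001,3],
    [0,0,0.0002,6]
  ]
}}

```text
clock: 17.88
position: [509.5, 28.6, 90.1]
ee_rot: [-0.614, 0.789, -0.002, 0.001]
contact_force: [-1.0, 0.1, 1.5]
gripper_width: 43.0
```

```bash
python3 st.py
```

```text
17.875 [509.52  28.63  90.07] [-104.24  165.76] F [-1.03  0.13  1.49] T [0.051 0.259 0.313] 42.98 j6 -0.628 -0.037
```

Request:
{"op": "jog_arm", "data": {
  "increments": [
    [0,0,0.0001,3],
    [0,0,0.0002,6]
  ]
}}

```text
clock: 18.12
position: [509.5, 28.7, 90.1]
ee_rot: [-0.572, 0.82, -0.002, 0.001]
contact_force: [-0.2, 0.3, 0.1]
gripper_width: 42.5
```

```bash
python3 st.py
```

```text
18.125 [509.5   28.67  90.05] [-110.23  159.77] F [-0.15  0.34  0.11] T [0.101 0.189 0.346] 42.5 j6 -0.733 -0.1
```

Request:
{"op": "jog_arm", "data": {
  "increments": [
    [0,0,0.0001,3],
    [0,0,0.0002,5]
  ]
}}

```text
clock: 18.38
position: [509.5, 28.6, 90.0]
ee_rot: [-0.536, 0.844, -0.002, 0.001]
contact_force: [-0.5, 0.5, 0.8]
gripper_width: 42.9
```

```bash
python3 st.py; python3 - <<'E'
from h import *
s=read_state(); im=get_image("wrist"); cv2.imwrite("pics/w11.png",cv2.convertScaleAbs(im[:,:,::-1],alpha=2))
E
python3 st.py
```

```text
18.375 [509.5   28.64  90.01] [-115.22  154.78] F [-0.46  0.45  0.76] T [0.09  0.249 0.408] 42.9 j6 -0.821 -0.267
18.425 [509.54  28.66  90.03] [-115.28  154.72] F [-0.51 -0.35  1.35] T [0.045 0.258 0.309] 42.85 j6 -0.822 -0.43
```

View pics/w11.png

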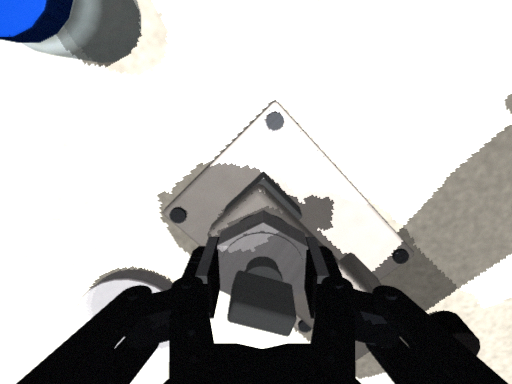

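Request:
{"op": "jog_arm", "data": {
  "increments": [
    [0,0,0,0],
    [0,0,0,0],
    [0,0,0,0],
    [0,0,0,0],
    [0,0,-0.02,0],
    [0,0,-0.05,0],
    [0,0,-0.084,0],
    [0,0,-0.084,-10],
    [0,0,-0.084,-20],
    [0,0,-0.084,-30]
  ],
  "hand": 1
}}

```text
clock: 19.68
position: [509.1, 28.8, 174.2]
ee_rot: [0.738, -0.675, 0.002, -0.001]
contact_force: [0.3, -0.5, 0.7]
gripper_width: 85.7
```

Request:
{"op": "jog_arm", "data": {
  "increments": [
    [0,0,0,-10],
    [0,0,0,-20],
    [0,0,0,-30],
    [0,0,0,-40],
    [0,0,0,-42.5],
    [0,0,0,-42.5]
  ]
}}

```text
clock: 20.42
position: [509.0, 28.8, 174.1]
ee_rot: [0.932, -0.362, 0.002, 0.0]
contact_force: [0.6, -0.6, -0.8]
gripper_width: 85.5
```

```bash
python3 st.py; python3 - <<'E'
from h import *
s=read_state(); im=get_image("wrist"); cv2.imwrite("pics/w12.png",cv2.convertScaleAbs(cv2.resize(im[110:290,150:370,::-1],None,fx=3.3,fy=3.3,interpolation=cv2.INTER_CUBIC),alpha=2)); print(s["joints"])
im=get_image("scene"); cv2.imwrite("pics/c12.png",cv2.convertScaleAbs(im[:,:,::-1],alpha=1.6))
E
```

```text
20.425 [508.97  28.79 174.13] [ -42.5 -132.5] F [ 0.59 -0.58 -0.75] T [-0.009  0.019  0.019] 85.52 j6 0.449 0.076
[ 0.37722525  0.25871582 -0.38275695  0.00404553 -0.92601699  0.4494455 ]
```

View pics/w12.png

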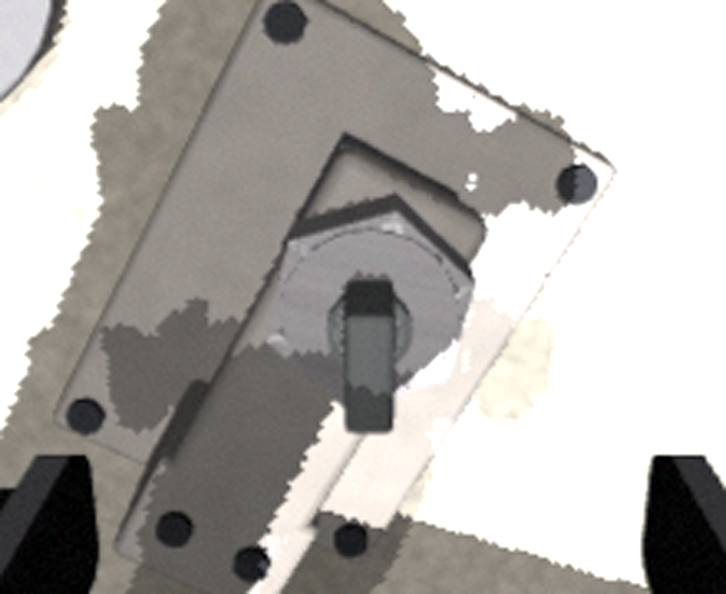

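View pics/c12.png

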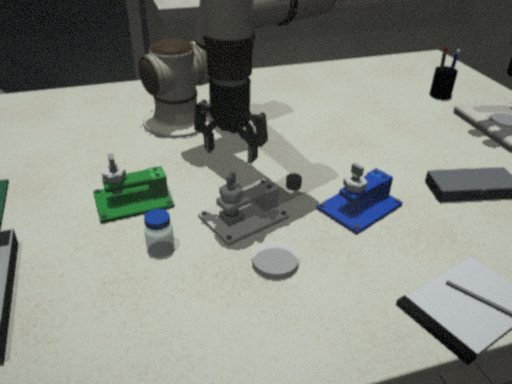

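The bar is at the same place and angle as before locking (u 344–393, bottom at v 432). The jar, dish and eyecup have not moved, and the gripper is open and clear. Handing in.

```bash
python3 -c "
from bench import *
print(job_done())"
```

```text
the job is handed in; nothing more can be done
None
```

The depth stop is reset and the job is handed in at about 20.5 s, with the gripper open and clear above the fixture.

- **Lock nut undone:** I turned it 70° counter-clockwise, and the torque fell to about 0.12 N m, which is drag only.
- **Stop screw set:** I wound it 61° clockwise with the nut free. The joint-6 effort changed slope and the sinking stopped at about the same angle, 41–42° into the turn. That leaves the foot about 20° past first touch.
- **Nut done up again:** it took up after about 23° clockwise and went about 30° further, reaching a running torque of about 0.4 N m.

**Last checks:** After letting go, the bar was at the same place and angle in the wrist picture as before locking. The scene picture shows the jar, dish, eyecup and both look-alikes where they were at the start.

**One disagreement:** the wrist-torque readings during the screw touch were too noisy to agree. Depending on how I fitted them, they put first touch anywhere from about 8° earlier to 8° later. I relied on the joint-6 effort and the height reading instead, which agreed to within about 1°.

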